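# Get the drilling blank out from behind the jars and into the vice

### The arm

A 6-joint arm with a two-finger parallel gripper is mounted at the origin on the work surface. World frame = base frame: x ahead of the robot, y to its left, z up, the work surface at z = 0. Lengths are in m, angles in rad, forces in N, time in s.
With the tool pointing down it reaches from about 0.225 to 0.875 m from the base axis. Payload 3.4 kg.
Tool frame: the origin (TCP) lies between the finger pads, 19 mm behind the fingertips; this is the grasp point; z points along the fingers, y is the line along which they close (so a half turn about z gives the same grasp; the last joint's range is limited). The gripper opens to 85 mm and grips with 20 to 120 N. Pads are 22 mm wide; open, the fingers measure 114 mm over their backs; the gripper's body (76 mm by 85 mm) begins 54 mm behind the grasp point. The pads swing forward as they close: fully open they stand 13 mm farther back than shut.
Start: joints at [-1.308, 0.276, 1.505, -0, 1.361, -0.121], TCP at [0.215, -0.533, 0.25] pointing down, gripper open.
Joint ranges: [-2.89, 2.89], [-0.75, 2.08], [0.22, 2.7], [-1.18, 4.32], [0.11, 2.71], [-2.7, 2.7]. Speed limits (rad/s): [2.57, 2.57, 3.14, 3.14, 3.14, 3.14].

### API

Orientations are given as a unit quaternion [w, x, y, z].
In Python, from rig import readout, optics, ticket gives the robot as it stands. The module is installed in compiled form; this text tells all that it offers.
- The arm moves only by the shell command python3 -m handwheel 'ROWS' [OPENING] [FORCE]. ROWS is rows parted by semicolons, their numbers by spaces, 1 to 5 of them, each of 4 numbers: dx, dy, dz in m, then a turn about the tool's z in rad; each row shifts and turns the commanded pose from where the row before left it, along the tool's axes as they then stand; what a row does not reach is not made up. A row lasts 1/12 s, in which the tool goes at most 0.0417 m and 0.125 rad, less where a joint would pass 70% of its speed; a pose out of reach is approached as far as the arm can. OPENING is the finger opening in m, set as the command begins (- or left out keeps the last). The fingers move at their own pace and stop on an object; FORCE is the grip in N (left out, the last holds). Time passes only in rows, so rows that do not move let the fingers close. It prints the time, the measured TCP pose, the force, the opening and the grip force at its end.
- readout.get_state(): the state, without advancing time (a new reading comes with each control period).
- optics.get_image(name): name is "scene" or "top" or "wrist"; returns a dict with "img" (420x560x3 uint8, red, green, blue), "camera_matrix" (3x3 intrinsics, pixels), "T" (4x4, takes a point from camera to world coordinates); the wrist camera has in their place "hand_eye" (4x4, takes a point from camera to tool coordinates, whose origin is the TCP and whose axes are the flange's). Camera axes: x right, y down, z forward; pixel columns grow to the right and rows downward; lengths in m; the calibration is good to about 2 mm. A picture is of the moment at which its call begins: read the wrist's pose just before it. There is no depth.
- ticket.sign_off(): hands the job in; it is judged then, once.
The state is a dict: "clock": time; "qpos": joint angles; "qd": joint speeds; "effort": joint torques, N m; "position": TCP position; "ee_rot": TCP orientation; "contact_force": force on the tool from outside, world axes, zero at the start; "moment": the same for the moment, N m; "width": finger opening in m; "gripper_force": force on a finger pad.
Only numpy, scipy, OpenCV 4.12 (cv2) and the standard library are available. Lean on these libraries where they do the work, as an engineer would, in place of code of your own. Each camera call takes 0.05 s, during which the arm holds its last target. There are 200 camera calls.

### The job

The steel block with the two pilot holes lies behind the glass jar, the square tin and the small can on the wooden stand. First clear all three to the metal tray, standing, without moving the block; then, while they are still there, set the block down flat between the open jaws of the blue drill vice, its length along the jaws and in the middle of them. After that put jar, tin and can back upright, each in the middle of its own cork pad (jar on the large round one, tin on the square one, can on the small round one); never knock any of them over.

Things in the scene. Friction and masses are not known exactly. Their poses are not given: they have to be found in the camera images.
- jar: round glass screw-top jar of brass and steel hardware, 62 mm diameter from foot to lid top, 100 mm tall with its 18 mm high metal lid, about 0.32 kg. Origin: centre of its underside, z up; any yaw. Stands on pad_jar at the start. Grip it 75 mm above its foot (TCP), closing along the pad's x (neighbours stand close on either side along y).
- tin: square grey oil tin with steel seams, 56 x 56 mm (faces along its x and y), body 92 mm tall, black screw cap 22 mm diameter on top to 100 mm, about 0.28 kg. Origin: centre of its underside, z up. Stands on pad_tin at the start, nearly square to it. Grip it on two faces, 75 mm above its foot (TCP).
- can: small round steel can with a paper band, 48 mm diameter, 95 mm tall, about 0.22 kg. Origin: centre of its underside, z up. At the start it stands on pad_can. Grip about 75 mm above its foot (TCP).
- block: bright steel block, two dark pilot holes in its top, 30 (x) x 50 (y, its length) x 32 mm tall, 0.36 kg. Origin: centre of its underside. At the start it lies on the stand board (top at z = 0.015) behind the pads, about along the row; a rail 35 mm high runs about 60 mm behind it. Grip it by its ends (50 mm apart): in the vice the fingers then fit in the channel.
- pad_jar: large round cork pad, 70 mm diameter, 6 mm thick: the jar's own place. Fixed on a dark wooden stand board (top at z = 0.015); pad top at z = 0.021. Origin: centre of its underside. x points to the back of the stand (where the block lies), y along the row of pads, 80 mm apart; all three share one yaw; which is left, middle or right varies.
- pad_tin: square cork pad, 68 x 68 mm, 6 mm thick: the tin's own place. Position, yaw and origin as for pad_jar; top at z = 0.021.
- pad_can: small round cork pad, 54 mm diameter, 6 mm thick: the can's own place. Position, yaw and origin as for pad_jar; top at z = 0.021.
- tray: empty shallow aluminium tray, fixed on the bench to the left or right of the stand, the side area. 290 mm (x) x 130 mm (y) outside, rim 14 mm high and 5 mm thick, inner floor 5 mm above the bench. Origin: centre of its underside. Three things fit in a row along its x, 85 mm apart, gripped along its y.
- vice: blue drill vice, fixed across the stand from the tray, jaws open, nothing moves. Origin: at bench level below the middle of the space between the jaws. Jaws at +x and -x, faces 46 mm apart, 90 mm long (y), 22 mm thick, tops 50 mm above the bench; flat bed between them 22 mm above the bench, open at both y ends. Screw, its block and handle bar reach x = -0.14, 48 mm high.

How it is judged:
On the way, in this order (a step that is already met when the one before it is completed fails the run):
1. jar, tin and can all stand upright on the tray, and the block is still where it lay (x of jar in the frame of tray between -0.14 and 0.14 m and y of jar in the frame of tray between -0.06 and 0.06 m and z of jar in the frame of tray between -0.005 and 0.012 m and angle between each of jar, tin, can's own z axis and vertical below 0.1 rad and linear speed of each of jar, tin, can below 0.03 m/s and angular speed of each of jar, tin, can below 0.3 rad/s and x of tin in the frame of tray between -0.14 and 0.14 m and y of tin in the frame of tray between -0.06 and 0.06 m and z of tin in the frame of tray between -0.005 and 0.012 m and x of can in the frame of tray between -0.14 and 0.14 m and y of can in the frame of tray between -0.06 and 0.06 m and z of can in the frame of tray between -0.005 and 0.012 m and distance of block from where it was at the start of the episode below 0.02 m), for 0.2 s.
2. the block lies between the vice jaws while jar, tin and can still stand on the tray (x of block in the frame of vice between -0.012 and 0.012 m and y of block in the frame of vice between -0.015 and 0.015 m and z of block in the frame of vice between 0.017 and 0.028 m and angle between each of block, jar, tin, can's own z axis and vertical below 0.1 rad and angle between the y axis of block and the y axis of vice, either way round below 0.3 rad and linear speed of each of block, jar, tin, can below 0.03 m/s and angular speed of each of block, jar, tin, can below 0.3 rad/s and x of jar in the frame of tray between -0.14 and 0.14 m and y of jar in the frame of tray between -0.06 and 0.06 m and z of jar in the frame of tray between -0.005 and 0.012 m and x of tin in the frame of tray between -0.14 and 0.14 m and y of tin in the frame of tray between -0.06 and 0.06 m and z of tin in the frame of tray between -0.005 and 0.012 m and x of can in the frame of tray between -0.14 and 0.14 m and y of can in the frame of tray between -0.06 and 0.06 m and z of can in the frame of tray between -0.005 and 0.012 m), for 0.2 s.
At the end, for the whole second after the job is handed in: Jar, tin and can each stand upright (within 0.1 rad) on their own cork pad, centred within 12 mm; the block lies flat on the vice bed between the jaws, within 12 mm of the middle across and 15 mm along, its length along the jaws (within 0.3 rad); all at rest (horizontal distance between jar and pad_jar below 0.012 m and z of jar in the frame of pad_jar between 0.002 and 0.011 m and angle between each of jar, tin, can, block's own z axis and vertical below 0.1 rad and linear speed of each of jar, tin, can, block below 0.03 m/s and angular speed of each of jar, tin, can, block below 0.3 rad/s and horizontal distance between tin and pad_tin below 0.012 m and z of tin in the frame of pad_tin between 0.002 and 0.011 m and horizontal distance between can and pad_can below 0.012 m and z of can in the frame of pad_can between 0.002 and 0.011 m and x of block in the frame of vice between -0.012 and 0.012 m and y of block in the frame of vice between -0.015 and 0.015 m and z of block in the frame of vice between 0.017 and 0.028 m and angle between the y axis of block and the y axis of vice, either way round below 0.3 rad); the robot touches nothing.
It fails at once if jar, tin or can is knocked over (tilted by more than 0.5 rad) (angle between any of jar, tin, can's own z axis and vertical above 0.5 rad).
It also fails if it takes over 134 s, if anything falls off the work surface, if the arm or the gripper's body presses on something with over 40 N, if the wrist force passes 120 N, or if a joint passes its speed limit or range.

## Working session

There is one attempt and no reset: what is moved stays moved. The work goes in short steps, Python scripts to look and compute and a shell command to move; the robot and the scene stay as the last step left them, time stands still between calls to the robot, and variables do not carry over. Pictures are saved under pics/ and viewed, at most 14 in all, crops included, and the job is handed in when it is done.

```bash
mkdir -p pics; python3 - <<'E'
from rig import readout, optics
import cv2,numpy as np
s=readout.get_state();print(s['position'],s['ee_rot'],s['width'],s['clock'])
for n in ['top','scene']:
    d=optics.get_image(n);cv2.imwrite(f'pics/{n}0.png',d['img'][:,:,::-1]);np.savez(f'{n}.npz',K=d['camera_matrix'],T=d['T']);print(d['camera_matrix'],d['T'])
d=optics.get_image('wrist');print(d['hand_eye'],d['camera_matrix'])
E
```

```text
[ 0.21519232 -0.53265214  0.24913916] [-9.38283709e-04  9.81646733e-01  1.90706083e-01 -2.79326864e-05] 0.08557116977256281 0.0
[[446.0538134    0.         287.82627151]
 [  0.         446.0538134  205.47041673]
 [  0.           0.           1.        ]] [[-0.02328714 -0.9969351   0.07468674  0.47613055]
 [-0.99913364  0.02578572  0.03266609 -0.00163116]
 [-0.03449182 -0.07386133 -0.99667187  1.11589657]
 [ 0.          0.          0.          1.        ]]
[[481.88148396   0.         281.11755402]
 [  0.         481.88148396 219.40032292]
 [  0.           0.           1.        ]] [[ 0.64243388  0.52601652 -0.55730183  1.09615199]
 [ 0.7661209  -0.42340702  0.48351346 -0.43131052]
 [ 0.01837056 -0.73758601 -0.67500326  0.71586667]
 [ 0.          0.          0.          1.        ]]
[[ 6.73361292e-05 -9.54726258e-01 -2.97485744e-01  7.60080220e-02]
 [ 9.99999511e-01 -2.29321008e-04  9.62314634e-04 -8.36777049e-04]
 [-9.86966780e-04 -2.97485663e-01  9.54725775e-01 -1.23881947e-01]
 [ 0.00000000e+00  0.00000000e+00  0.00000000e+00  1.00000000e+00]] [[341.87733      0.         278.73473405]
 [  0.         341.87733    210.86895571]
 [  0.           0.           1.        ]]
```

View pics/top0.png

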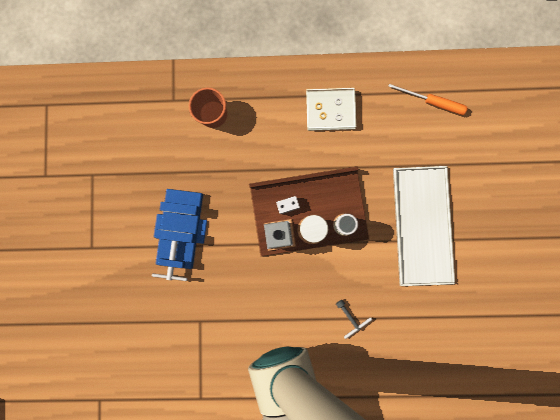

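View pics/scene0.png

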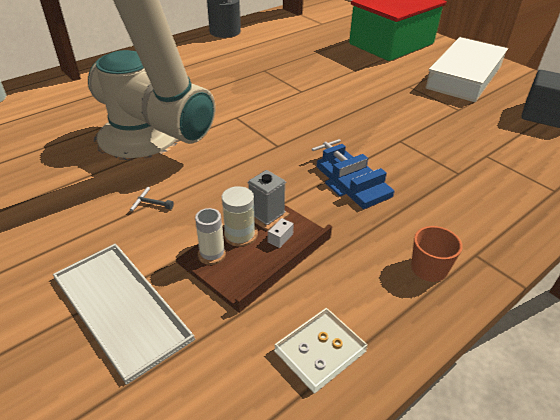

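```bash
cat > h.py <<'E'
import numpy as np,cv2
def pt(n,u,v,z):
    d=np.load(n+'.npz');K,T=d['K'],d['T'];r=T[:3,:3]@np.linalg.inv(K)@[u,v,1];o=T[:3,3];return (o+r*(z-o[2])/r[2])[:2]
def px(n,p):
    d=np.load(n+'.npz');c=np.linalg.inv(d['T'])@np.r_[p,1];q=d['K']@c[:3];return q[:2]/q[2]
E
python3 - <<'E'
import cv2,numpy as np
i=cv2.imread('pics/top0.png')
f=lambda x,y,w,h,s:cv2.resize(i[y:y+h,x:x+w],None,fx=s,fy=s,interpolation=cv2.INTER_CUBIC)
cv2.imwrite('pics/a.png',f(240,160,140,105,5.6))
cv2.imwrite('pics/b.png',np.hstack([f(145,170,75,130,4.5),f(385,160,75,130,4.5)]))
E
```

```text
(no output)
```

View pics/a.png

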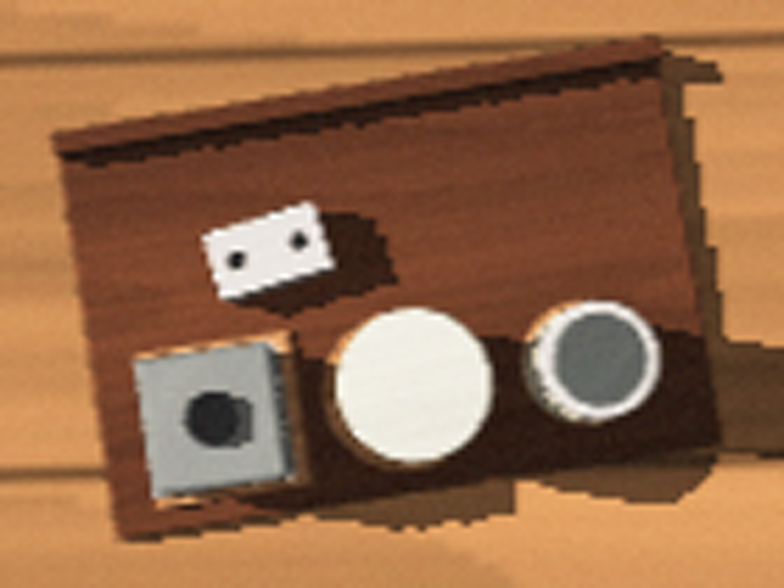

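View pics/b.png

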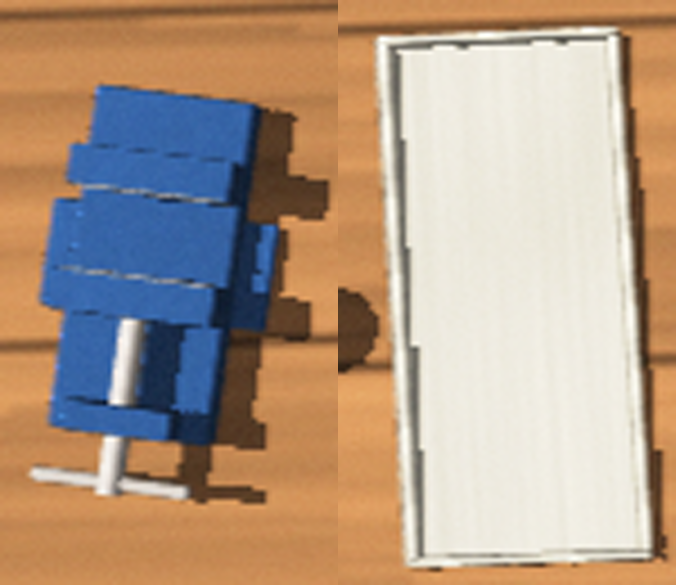

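```bash
python3 - <<'E'
from h import *
A=lambda x,y,z:pt('top',240+(x+.5)/5.6-.5,160+(y+.5)/5.6-.5,z)
V=lambda x,y,z:pt('top',145+(x+.5)/4.5-.5,170+(y+.5)/4.5-.5,z)
R=lambda x,y,z:pt('top',385+(x-338+.5)/4.5-.5,160+(y+.5)/4.5-.5,z)
np.set_printoptions(precision=4,suppress=True)
def quad(n,P):
    P=np.array(P);e=[P[(i+1)%4]-P[i] for i in range(4)]
    print(n,P.mean(0),[f'{np.hypot(*a):.4f}@{np.degrees(np.arctan2(a[1],a[0])):.1f}' for a in e])
quad('block',[A(*p,.047) for p in [(203,237),(314,203),(333,266),(220,299)]])
quad('tin',[A(*p,.113) for p in [(135,358),(272,345),(288,483),(155,497)]])
print('tincap',A(213,418,.121),'jar',A(413,385,.121),A(413,307,.121)-A(413,463,.121),'can',A(601,361,.116))
quad('vice',[V(*p,.05) for p in [(78,186),(228,202),(213,289),(62,267)]])
quad('tray',[R(*p,.014) for p in [(378,38),(620,30),(652,556),(410,566)]])
quad('stand',[A(*p,.015) for p in [(62,155),(662,65),(722,440),(120,540)]])
from rig import readout
from scipy.spatial.transform import Rotation as Ro
s=readout.get_state();print(Ro.from_quat(s['ee_rot'],scalar_first=True).as_matrix())
E
```

```text
block [0.5587 0.0345] ['0.0499@-74.4', '0.0283@-164.7', '0.0505@104.9', '0.0277@14.1']
tin [0.4861 0.0559] ['0.0554@-86.0', '0.0556@-174.7', '0.0536@94.7', '0.0563@7.1']
tincap [0.487  0.0552] jar [ 0.4982 -0.0246] [ 0.0619 -0.0017] can [ 0.5061 -0.0998]
vice [0.5229 0.3019] ['0.0819@-97.5', '0.0471@169.7', '0.0826@80.5', '0.0442@-11.4']
tray [ 0.5019 -0.297 ] ['0.1316@-89.7', '0.2853@-179.4', '0.1291@91.2', '0.2874@1.1']
stand [ 0.5387 -0.0182] ['0.2689@-83.0', '0.1672@-173.0', '0.2673@98.1', '0.1723@7.6']
[[ 0.9273  0.3744 -0.0004]
 [ 0.3744 -0.9273  0.0014]
 [ 0.0002 -0.0014 -1.    ]]
```

```bash
cat > plan.py <<'E'
# python3 plan.py x y z thetadeg ; legs from current state: totals in tool axes (translate first, then turn)
import sys,numpy as np
from rig import readout
from scipy.spatial.transform import Rotation as R
s=readout.get_state();p=np.array(s['position']);M=R.from_quat(s['ee_rot'],scalar_first=True).as_matrix()
th=np.arctan2(M[1,0],M[0,0])
print('now',p.round(4),'th',round(np.degrees(th),2),'w',round(s['width'],4),'t',s['clock'],'q6',round(s['qpos'][5],2))
for a in sys.argv[1:]:
    x,y,z,t=map(float,a.split(','));d=np.array([x,y,z])-p;t=np.radians(t)
    q=[d[0]*np.cos(th)+d[1]*np.sin(th),d[0]*np.sin(th)-d[1]*np.cos(th),-d[2]]
    n=int(np.ceil(np.hypot(*q[:2])/.04));tu=th-t
    print(a,'tot',np.round(q,4),'turn',round(tu,4),'| rows',n,'per',np.round(np.array(q)/max(n,1),4),'turnrows',int(np.ceil(abs(tu)/.12)))
    p=np.array([x,y,z]);th=t
E
python3 plan.py .506,-.100,.200,97.6
```

```text
now [ 0.2152 -0.5328  0.2493] th 21.99 w 0.0851 t 0.15 q6 -0.12
.506,-.100,.200,97.6 tot [ 0.4317 -0.2924  0.0493] turn -1.3197 | rows 14 per [ 0.0308 -0.0209  0.0035] turnrows 11
```

```bash
python3 -m handwheel '0.0308 -0.0209 0 0;0.0308 -0.0209 0 0;0.0308 -0.0209 0 0;0.0308 -0.0209 0 0;0.0308 -0.0209 0 0' 0.085
python3 -m handwheel '0.0308 -0.0209 0 0;0.0308 -0.0209 0 0;0.0308 -0.0209 0 0;0.0308 -0.0209 0 0;0.0308 -0.0209 0 0'
python3 -m handwheel '0.0308 -0.0209 0 0;0.0308 -0.0209 0 0;0.0308 -0.0209 0 0;0.0308 -0.0209 0 0;0 0 0.02 -0.12'
python3 -m handwheel '0 0 0.02 -0.12;0 0 0.009 -0.12;0 0 0 -0.12;0 0 0 -0.12;0 0 0 -0.12'
python3 -m handwheel '0 0 0 -0.12;0 0 0 -0.12;0 0 0 -0.12;0 0 0 -0.12;0 0 0 -0.12'
python3 plan.py .506,-.100,.096,97.6
```

```text
clock: 0.57
position: [0.3194, -0.377, 0.2497]
ee_rot: [-0.0, 0.982, 0.19, -0.0]
contact_force: [0.9, -0.2, -0.1]
width: 0.085
gripper_force: 0.0
clock: 0.98
position: [0.4231, -0.2223, 0.2499]
ee_rot: [0.0, 0.982, 0.191, -0.0]
contact_force: [0.7, -0.0, 0.4]
width: 0.0856
gripper_force: 0.0
clock: 1.4
position: [0.5111, -0.0958, 0.2329]
ee_rot: [0.001, 0.968, 0.252, 0.005]
contact_force: [1.0, -0.9, 0.7]
width: 0.085
gripper_force: 0.0
clock: 1.82
position: [0.5053, -0.1002, 0.2003]
ee_rot: [-0.001, 0.85, 0.527, -0.001]
contact_force: [0.5, 0.3, -0.2]
width: 0.0852
gripper_force: 0.0
clock: 2.23
position: [0.5053, -0.1004, 0.2007]
ee_rot: [-0.0, 0.656, 0.754, -0.0]
contact_force: [0.7, -0.9, -0.3]
width: 0.0848
gripper_force: 0.0
now [ 0.5053 -0.1004  0.2007] th 97.96 w 0.0848 t 2.2333 q6 -0.47
.506,-.100,.096,97.6 tot [0.0003 0.0007 0.1047] turn 0.0063 | rows 1 per [0.0003 0.0007 0.1047] turnrows 1
```

```bash
python3 -m handwheel '0 0 0.03 0;0 0 0.03 0;0 0 0.03 0;0 0 0.0147 0;0 0 0 0' 0.085 40
python3 -m handwheel '0 0 0 0;0 0 0 0;0 0 0 0;0 0 0 0;0 0 0 0' 0.03 40
python3 -m handwheel '0 0 0 0;0 0 0 0;0 0 0 0;0 0 0 0;0 0 0 0' | tail -2
```

```text
clock: 2.65
position: [0.5026, -0.0995, 0.0927]
ee_rot: [-0.004, 0.659, 0.753, -0.002]
contact_force: [-0.8, -0.3, -0.5]
width: 0.0848
gripper_force: 0.0
clock: 3.07
position: [0.5067, -0.1009, 0.098]
ee_rot: [0.002, 0.658, 0.753, 0.001]
contact_force: [-0.8, -0.5, 6.3]
width: 0.047
gripper_force: 41.5
width: 0.047
gripper_force: 41.6
```

Gripped; lift, and plan the way to the tray.

```bash
python3 -m handwheel '0 0 -0.02 0;0 0 -0.03 0;0 0 -0.03 0;0 0 -0.02 0;0 0 0 0' | tail -3
python3 plan.py .587,-.296,.2,0.6 .587,-.296,.081,0.6
```

```text
contact_force: [1.0, -0.4, -1.6]
width: 0.0472
gripper_force: 42.0
now [ 0.5082 -0.1012  0.2009] th 97.63 w 0.0472 t 3.9 q6 -0.46
.587,-.296,.2,0.6 tot [-0.2035  0.0522  0.0009] turn 1.6934 | rows 6 per [-0.0339  0.0087  0.0002] turnrows 15
.587,-.296,.081,0.6 tot [0.    0.    0.119] turn 0.0 | rows 0 per [0.    0.    0.119] turnrows 0
```

```bash
python3 -m handwheel '-0.02 0.0052 0 0;-0.034 0.0087 0 0;-0.034 0.0087 0 0;-0.034 0.0087 0 0;-0.034 0.0087 0 0' | head -0
python3 -m handwheel '-0.028 0.007 0 0;-0.0195 0.0052 0 0;0 0 0 0.08;0 0 0 0.113;0 0 0 0.12' | head -0
python3 -m handwheel '0 0 0 0.12;0 0 0 0.12;0 0 0 0.12;0 0 0 0.12;0 0 0 0.12' | head -0
python3 -m handwheel '0 0 0 0.12;0 0 0 0.12;0 0 0 0.12;0 0 0 0.12;0 0 0 0.12' | head -0
python3 -m handwheel '0 0 0 0.12;0 0 0 0.06;0 0 0.03 0;0 0 0.03 0;0 0 0.02 0'
python3 -m handwheel '0 0 0 0;0 0 0 0' | tail -3
python3 plan.py .587,-.296,.081,0.6
```

```text
clock: 5.98
position: [0.5824, -0.294, 0.1124]
ee_rot: [-0.001, 1.0, 0.005, -0.002]
contact_force: [-1.3, -0.4, -2.9]
width: 0.0472
gripper_force: 42.0
contact_force: [0.0, 0.5, -1.6]
width: 0.047
gripper_force: 42.0
now [ 0.583  -0.2944  0.1141] th 0.62 w 0.047 t 6.15 q6 0.99
.587,-.296,.081,0.6 tot [0.004  0.0017 0.0331] turn 0.0003 | rows 1 per [0.004  0.0017 0.0331] turnrows 1Exception ignored on flushing sys.stdout:
BrokenPipeError: [Errno 32] Broken pipe
Exception ignored on flushing sys.stdout:
BrokenPipeError: [Errno 32] Broken pipe
Exception ignored on flushing sys.stdout:
BrokenPipeError: [Errno 32] Broken pipe
Exception ignored on flushing sys.stdout:
BrokenPipeError: [Errno 32] Broken pipe
```

```bash
python3 -m handwheel '0.004 0.0017 0.015 0;0 0 0.012 0;0 0 0 0;0 0 0 0'; python3 plan.py .587,-.296,.081,0.6
```

```text
clock: 6.48
position: [0.588, -0.2967, 0.0893]
ee_rot: [-0.0, 1.0, 0.005, -0.0]
contact_force: [-0.2, -0.0, -2.2]
width: 0.0469
gripper_force: 42.0
now [ 0.588  -0.2967  0.0893] th 0.62 w 0.0469 t 6.4833 q6 0.99
.587,-.296,.081,0.6 tot [-0.001  -0.0007  0.0083] turn 0.0004 | rows 1 per [-0.001  -0.0007  0.0083] turnrows 1
```

```bash
python3 -m handwheel '0 0 0.004 0;0 0 0 0;0 0 0 0'|sed -n 2,4p; python3 -m handwheel '0 0 0.003 0;0 0 0 0;0 0 0 0'|sed -n 2,4p
```

```text
position: [0.5884, -0.297, 0.0858]
ee_rot: [0.0, 1.0, 0.005, 0.0]
contact_force: [-1.0, 0.4, -2.5]
position: [0.5882, -0.2968, 0.0823]
ee_rot: [-0.0, 1.0, 0.005, -0.0]
contact_force: [0.5, 0.2, -2.0]
```

```bash
python3 -m handwheel '0 0 0.001 0;0 0 0 0;0 0 0 0'|sed -n 2,4p; python3 -m handwheel '0 0 0.001 0;0 0 0 0;0 0 0 0'|sed -n 2,4p;  python3 -m handwheel '0 0 0.001 0;0 0 0 0;0 0 0 0'|sed -n 2,4p
```

```text
position: [0.5885, -0.2969, 0.082]
ee_rot: [0.0, 1.0, 0.005, 0.0]
contact_force: [-0.9, 1.7, 3.1]
position: [0.5886, -0.2969, 0.082]
ee_rot: [0.0, 1.0, 0.005, 0.001]
contact_force: [-1.9, 1.9, 8.4]
position: [0.5886, -0.2968, 0.082]
ee_rot: [0.0, 1.0, 0.005, 0.001]
contact_force: [-3.5, 2.0, 12.8]
```

```bash
python3 -m handwheel '0 0 -0.002 0;0 0 0 0;0 0 0 0;0 0 0 0' 0.085|tail -2; python3 -m handwheel '0 0 -0.02 0;0 0 -0.03 0;0 0 -0.03 0;0 0 -0.03 0;0 0 -0.01 0'|tail -2
python3 plan.py .498,-.0246,.2,97.6
```

```text
width: 0.085
gripper_force: 0.0
width: 0.0852
gripper_force: 0.0
now [ 0.5903 -0.2981  0.2059] th 0.62 w 0.0852 t 8.4833 q6 0.99
.498,-.0246,.2,97.6 tot [-0.0893 -0.2745  0.0059] turn -1.6926 | rows 8 per [-0.0112 -0.0343  0.0007] turnrows 15
```

```bash
python3 -m handwheel '-0.0112 -0.0343 0 0;-0.0112 -0.0343 0 0;-0.0112 -0.0343 0 0;-0.0112 -0.0343 0 0;-0.0112 -0.0343 0 0' >/dev/null
python3 -m handwheel '-0.0112 -0.0343 0 0;-0.0112 -0.0343 0 0;-0.0112 -0.0343 0 0;0 0 0 -0.11;0 0 0 -0.12' >/dev/null
python3 -m handwheel '0 0 0 -0.12;0 0 0 -0.12;0 0 0 -0.12;0 0 0 -0.12;0 0 0 -0.12' >/dev/null
python3 -m handwheel '0 0 0 -0.12;0 0 0 -0.12;0 0 0 -0.12;0 0 0 -0.12;0 0 0 -0.12' >/dev/null
python3 -m handwheel '0 0 0 -0.12;0 0 0 -0.1;0 0 0 0;0 0 0 0' >/dev/null
python3 plan.py .498,-.0246,.097,97.6
python3 - <<'E'
from rig import optics
import cv2
cv2.imwrite('pics/top1.png',cv2.resize(optics.get_image('top')['img'][150:310,240:470,::-1],None,fx=3.4,fy=3.4))
E
```

```text
now [ 0.4955 -0.0234  0.2006] th 95.01 w 0.0855 t 10.4833 q6 -0.27
.498,-.0246,.097,97.6 tot [-0.0014  0.0024  0.1036] turn -0.0452 | rows 1 per [-0.0014  0.0024  0.1036] turnrows 1
```

View pics/top1.png

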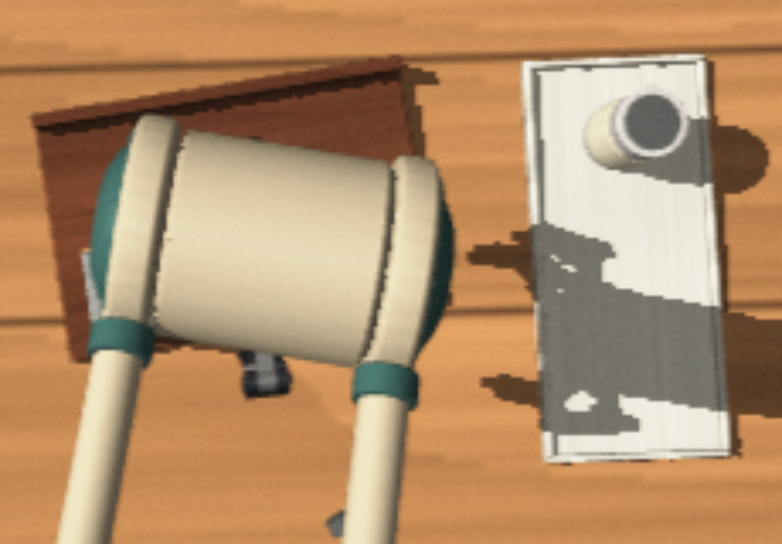

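The can stands upright on the tray (top at about (652,124) in the crop). The arm hides the stand. Now the jar.

```bash
python3 -m handwheel '-0.0014 0.0024 0 -0.045;0 0 0.03 0;0 0 0.03 0;0 0 0.028 0;0 0 0.0156 0' >/dev/null
python3 -m handwheel '0 0 0 0;0 0 0 0' |sed -n 2,4p
python3 -m handwheel '0 0 0 0;0 0 0 0;0 0 0 0;0 0 0 0;0 0 0 0' 0.04 45
python3 -m handwheel '0 0 -0.02 0;0 0 -0.03 0;0 0 -0.03 0;0 0 -0.025 0;0 0 0 0' >/dev/null;python3 -m handwheel '0 0 0 0;0 0 0 0'|tail -2
python3 plan.py .502,-.297,.2,0.6 
```

```text
position: [0.4979, -0.0246, 0.0971]
ee_rot: [-0.001, 0.658, 0.753, -0.001]
contact_force: [-0.2, -0.2, 0.8]
clock: 11.53
position: [0.499, -0.0249, 0.0993]
ee_rot: [0.001, 0.658, 0.753, 0.001]
contact_force: [-2.1, -0.2, 7.1]
width: 0.0609
gripper_force: 48.6
width: 0.061
gripper_force: 51.0
now [ 0.4972 -0.0244  0.2015] th 97.73 w 0.061 t 12.1167 q6 -0.32
.502,-.297,.2,0.6 tot [-0.2708 -0.0319  0.0015] turn 1.6953 | rows 7 per [-0.0387 -0.0046  0.0002] turnrows 15
```

```bash
python3 -m handwheel '-0.02 -0.0024 0 0;-0.036 -0.0042 0 0;-0.038 -0.0045 0 0;-0.038 -0.0045 0 0;-0.038 -0.0045 0 0' >/dev/null
python3 -m handwheel '-0.038 -0.0045 0 0;-0.038 -0.0045 0 0;-0.0248 -0.0028 0 0.06;0 0 0 0.115;0 0 0 0.12' >/dev/null
python3 -m handwheel '0 0 0 0.12;0 0 0 0.12;0 0 0 0.12;0 0 0 0.12;0 0 0 0.12' >/dev/null
python3 -m handwheel '0 0 0 0.12;0 0 0 0.12;0 0 0 0.12;0 0 0 0.12;0 0 0 0.12' >/dev/null
python3 -m handwheel '0 0 0 0.12;0 0 0 0.08;0 0 0.02 0;0 0 0.03 0;0 0 0.03 0' >/dev/null
python3 -m handwheel '0 0 0.02 0;0 0 0 0;0 0 0 0' | tail -3
python3 plan.py .502,-.296,.082,0.6
```

```text
contact_force: [-0.0, -0.7, -2.3]
width: 0.0613
gripper_force: 50.7
now [ 0.5015 -0.2961  0.1   ] th 0.61 w 0.0613 t 14.45 q6 0.91
.502,-.296,.082,0.6 tot [ 0.0005 -0.      0.018 ] turn 0.0002 | rows 1 per [ 0.0005 -0.      0.018 ] turnrows 1
```

```bash
python3 -m handwheel '0 0 0.008 0;0 0 0.006 0;0 0 0 0;0 0 0 0'|sed -n 2,4p; python3 -m handwheel '0 0 0.0015 0;0 0 0 0;0 0 0 0'|sed -n 2,4p; python3 -m handwheel '0 0 0.0015 0;0 0 0 0;0 0 0 0'|sed -n 2,4p
```

```text
position: [0.5032, -0.2973, 0.0891]
ee_rot: [0.0, 1.0, 0.005, 0.0]
contact_force: [-0.3, -0.3, -2.9]
position: [0.5033, -0.2974, 0.0876]
ee_rot: [0.0, 1.0, 0.005, 0.0]
contact_force: [-0.1, -0.0, -4.4]
position: [0.5031, -0.2973, 0.0857]
ee_rot: [0.0, 1.0, 0.005, 0.0]
contact_force: [0.0, -0.6, -3.3]
```

```bash
python3 -m handwheel '0 0 0.0015 0;0 0 0 0;0 0 0 0'|sed -n 2,4p; python3 -m handwheel '0 0 0.0015 0;0 0 0 0;0 0 0 0'|sed -n 2,4p; python3 -m handwheel '0 0 0.001 0;0 0 0 0;0 0 0 0'|sed -n 2,4p
```

```text
position: [0.5031, -0.2972, 0.0841]
ee_rot: [-0.0, 1.0, 0.005, -0.0]
contact_force: [1.2, 0.6, -2.8]
position: [0.5034, -0.2973, 0.0834]
ee_rot: [0.0, 1.0, 0.005, 0.0]
contact_force: [-0.6, 1.3, 2.3]
position: [0.5035, -0.2973, 0.0834]
ee_rot: [0.0, 1.0, 0.005, 0.001]
contact_force: [-2.1, 2.8, 8.8]
```

```bash
python3 -m handwheel '0 0 0 0;0 0 0 0;0 0 0 0;0 0 0 0' 0.085|tail -2; python3 -m handwheel '0 0 -0.02 0;0 0 -0.03 0;0 0 -0.03 0;0 0 -0.035 0;0 0 0 0'>/dev/null;python3 -m handwheel '0 0 0 0'>/dev/null
python3 plan.py .4865,.0555,.2,95.5
```

```text
width: 0.0848
gripper_force: 0.0
now [ 0.5043 -0.2982  0.199 ] th 0.62 w 0.0851 t 16.8667 q6 0.91
.4865,.0555,.2,95.5 tot [-0.014  -0.3539 -0.001 ] turn -1.656 | rows 9 per [-0.0016 -0.0393 -0.0001] turnrows 14
```

```bash
python3 -m handwheel '-0.0016 -0.0393 0 0;-0.0016 -0.0393 0 0;-0.0016 -0.0393 0 0;-0.0016 -0.0393 0 0;-0.0016 -0.0393 0 0' >/dev/null
python3 -m handwheel '-0.0016 -0.0393 0 0;-0.0016 -0.0393 0 0;-0.0016 -0.0393 0 0;-0.0012 -0.0395 0 0;0 0 0 -0.096' >/dev/null
python3 -m handwheel '0 0 0 -0.12;0 0 0 -0.12;0 0 0 -0.12;0 0 0 -0.12;0 0 0 -0.12' >/dev/null
python3 -m handwheel '0 0 0 -0.12;0 0 0 -0.12;0 0 0 -0.12;0 0 0 -0.12;0 0 0 -0.12' >/dev/null
python3 -m handwheel '0 0 0 -0.12;0 0 0 -0.12;0 0 0 -0.12;0 0 0 0;0 0 0 0' >/dev/null
python3 plan.py .4865,.0555,.097,95.5
```

```text
now [0.4845 0.0565 0.1954] th 95.33 w 0.0851 t 18.95 q6 -0.12
.4865,.0555,.097,95.5 tot [-0.0011  0.0019  0.0984] turn -0.003 | rows 1 per [-0.0011  0.0019  0.0984] turnrows 1
```

```bash
python3 -m handwheel '-0.001 0.0019 0.02 0;0 0 0.03 0;0 0 0.03 0;0 0 0.0184 0;0 0 0 0' >/dev/null
python3 -m handwheel '0 0 0 0;0 0 0 0' |sed -n 2,4p
python3 -m handwheel '0 0 0 0;0 0 0 0;0 0 0 0;0 0 0 0;0 0 0 0' 0.04 45
python3 -m handwheel '0 0 -0.02 0;0 0 -0.03 0;0 0 -0.03 0;0 0 -0.025 0;0 0 0 0' >/dev/null;python3 -m handwheel '0 0 0 0;0 0 0 0'|tail -2
python3 plan.py .418,-.297,.2,0.6 
```

```text
position: [0.4881, 0.0556, 0.0991]
ee_rot: [0.001, 0.673, 0.74, 0.0]
contact_force: [-0.1, 0.9, 0.5]
clock: 19.95
position: [0.4878, 0.0557, 0.0997]
ee_rot: [0.001, 0.672, 0.74, 0.001]
contact_force: [-2.5, -0.8, 6.2]
width: 0.0556
gripper_force: 47.0
width: 0.0556
gripper_force: 49.2
now [0.4863 0.0557 0.2025] th 95.49 w 0.0556 t 20.5333 q6 -0.12
.418,-.297,.2,0.6 tot [-0.3445 -0.1017  0.0025] turn 1.6562 | rows 9 per [-0.0383 -0.0113  0.0003] turnrows 14
```

```bash
python3 -m handwheel '-0.02 -0.0059 0 0;-0.034 -0.0101 0 0;-0.038 -0.0112 0 0;-0.038 -0.0112 0 0;-0.038 -0.0112 0 0' >/dev/null
python3 -m handwheel '-0.038 -0.0112 0 0;-0.038 -0.0112 0 0;-0.038 -0.0112 0 0;-0.038 -0.0112 0 0;-0.0245 -0.0073 0 0.096' >/dev/null
python3 -m handwheel '0 0 0 0.12;0 0 0 0.12;0 0 0 0.12;0 0 0 0.12;0 0 0 0.12' >/dev/null
python3 -m handwheel '0 0 0 0.12;0 0 0 0.12;0 0 0 0.12;0 0 0 0.12;0 0 0 0.12' >/dev/null
python3 -m handwheel '0 0 0 0.12;0 0 0 0.12;0 0 0 0.12;0 0 0.02 0;0 0 0.03 0' >/dev/null
python3 -m handwheel '0 0 0.03 0;0 0 0.02 0;0 0 0 0;0 0 0 0' | tail -3
python3 plan.py .418,-.297,.084,0.6
```

```text
contact_force: [-0.1, 0.2, -1.0]
width: 0.0554
gripper_force: 49.0
now [ 0.4177 -0.2957  0.1012] th 0.61 w 0.0554 t 22.95 q6 0.81
.418,-.297,.084,0.6 tot [0.0003 0.0013 0.0172] turn 0.0002 | rows 1 per [0.0003 0.0013 0.0172] turnrows 1
```

```bash
python3 -m handwheel '0 0 0.008 0;0 0 0.006 0;0 0 0 0;0 0 0 0'|sed -n 2,4p; python3 -m handwheel '0 0 0.0015 0;0 0 0 0;0 0 0 0'|sed -n 2,4p; python3 -m handwheel '0 0 0.0015 0;0 0 0 0;0 0 0 0'|sed -n 2,4p; python3 -m handwheel '0 0 0.001 0;0 0 0 0;0 0 0 0'|sed -n 2,4p
```

```text
position: [0.4192, -0.2971, 0.0896]
ee_rot: [0.0, 1.0, 0.005, 0.0]
contact_force: [0.3, -0.7, -2.1]
position: [0.4192, -0.2972, 0.0882]
ee_rot: [0.0, 1.0, 0.005, 0.0]
contact_force: [0.2, 0.1, -2.3]
position: [0.419, -0.297, 0.0863]
ee_rot: [0.0, 1.0, 0.005, -0.0]
contact_force: [-0.3, 1.1, -2.0]
position: [0.419, -0.297, 0.0852]
ee_rot: [-0.0, 1.0, 0.005, -0.0]
contact_force: [-0.7, -0.2, -0.7]
```

```bash
python3 -m handwheel '0 0 0.001 0;0 0 0 0;0 0 0 0'|sed -n 2,4p; python3 -m handwheel '0 0 0.001 0;0 0 0 0;0 0 0 0'|sed -n 2,4p; python3 -m handwheel '0 0 0.001 0;0 0 0 0;0 0 0 0'|sed -n 2,4p
```

```text
position: [0.419, -0.297, 0.0842]
ee_rot: [-0.0, 1.0, 0.005, -0.0]
contact_force: [-0.9, 0.2, -2.1]
position: [0.4192, -0.2971, 0.0838]
ee_rot: [0.0, 1.0, 0.005, 0.0]
contact_force: [0.4, 1.1, 3.6]
position: [0.4192, -0.297, 0.0837]
ee_rot: [0.0, 1.0, 0.005, 0.0]
contact_force: [-2.8, 2.1, 10.7]
```

```bash
python3 -m handwheel '0 0 0 0;0 0 0 0;0 0 0 0;0 0 0 0' 0.085|tail -2; python3 -m handwheel '0 0 -0.02 0;0 0 -0.03 0;0 0 -0.03 0;0 0 -0.035 0;0 0 0 0'>/dev/null;python3 -m handwheel '0 0 0 0'>/dev/null
python3 - <<'E'
from rig import optics
import cv2,numpy as np
i=optics.get_image('top')['img'][:,:,::-1]
cv2.imwrite('pics/top2full.png',i)
cv2.imwrite('pics/top2.png',cv2.resize(i[160:265,240:380],None,fx=5.6,fy=5.6,interpolation=cv2.INTER_CUBIC))
E
python3 plan.py .5587,.0345,.2,14.8
```

```text
width: 0.0849
gripper_force: 0.0
now [ 0.4191 -0.297   0.1975] th 0.62 w 0.085 t 25.6667 q6 0.81
.5587,.0345,.2,14.8 tot [ 0.1432 -0.33   -0.0025] turn -0.2475 | rows 9 per [ 0.0159 -0.0367 -0.0003] turnrows 3
```

View pics/top2.png

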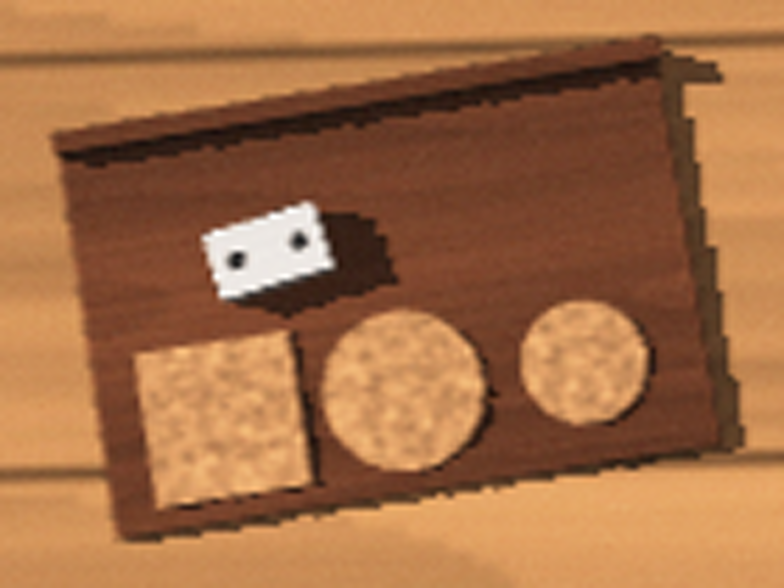

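Stand now clear, block unchanged at crop (268,251); pads at about (224,420), (404,390), (584,362). Next a close look at the vice.

```bash
python3 - <<'E'
from h import *
np.set_printoptions(precision=4,suppress=True)
A=lambda x,y,z:pt('top',240+(x+.5)/5.6-.5,160+(y+.5)/5.6-.5,z)
P=[A(*p,.021) for p in [(134,353),(290,331),(313,486),(158,508)]]
print('tin',np.mean(P,0),'jar',A(404,390,.021),'can',A(584,362,.021))
for i in range(4):
    e=P[(i+1)%4]-P[i];print(np.hypot(*e),np.degrees(np.arctan2(e[1],e[0])))
E
python3 plan.py .47,.3,.25,-9
```

```text
tin [0.4874 0.0563] jar [ 0.4983 -0.0229] can [ 0.5087 -0.1017]
0.06923297320906155 -83.39279587121123
0.06845452475134049 -172.9315091675104
0.06845989142487131 96.74346693646731
0.0686279001556041 7.712978132576883
now [ 0.4191 -0.297   0.1975] th 0.62 w 0.085 t 25.6667 q6 0.81
.47,.3,.25,-9 tot [ 0.0574 -0.5965 -0.0525] turn 0.1679 | rows 15 per [ 0.0038 -0.0398 -0.0035] turnrows 2
```

```bash
python3 -m handwheel '0.0038 -0.0398 -0.004 0;0.0038 -0.0398 -0.004 0;0.0038 -0.0398 -0.004 0;0.0038 -0.0398 -0.004 0;0.0038 -0.0398 -0.004 0' >/dev/null
python3 -m handwheel '0.0038 -0.0398 -0.004 0;0.0038 -0.0398 -0.004 0;0.0038 -0.0398 -0.004 0;0.0038 -0.0398 -0.004 0;0.0038 -0.0398 -0.004 0' >/dev/null
python3 -m handwheel '0.0038 -0.0398 -0.004 0;0.0038 -0.0398 -0.004 0;0.0038 -0.0398 -0.004 0;0.0038 -0.0398 0 0;0.0038 -0.0398 0 0' >/dev/null
python3 -m handwheel '0 0 0 0.085;0 0 0 0.083;0 0 0 0;0 0 0 0;0 0 0 0' >/dev/null
cat > wr.py <<'E'
import sys,cv2,numpy as np
from rig import optics,readout
from scipy.spatial.transform import Rotation as R
s=readout.get_state();d=optics.get_image('wrist')
M=np.eye(4);M[:3,:3]=R.from_quat(s['ee_rot'],scalar_first=True).as_matrix();M[:3,3]=s['position']
n=sys.argv[1];np.savez(n+'.npz',K=d['camera_matrix'],T=M@d['hand_eye']);cv2.imwrite(f'pics/{n}.png',cv2.resize(d['img'][:,:,::-1],None,fx=1.4,fy=1.4,interpolation=cv2.INTER_CUBIC))
E
python3 wr.py w1; python3 plan.py .5587,.0345,.2,14.8
```

```text
now [0.4694 0.2999 0.2484] th -8.97 w 0.0849 t 27.3833 q6 2.17
.5587,.0345,.2,14.8 tot [0.1296 0.2482 0.0484] turn -0.4149 | rows 8 per [0.0162 0.031  0.0061] turnrows 4
```

View pics/w1.png

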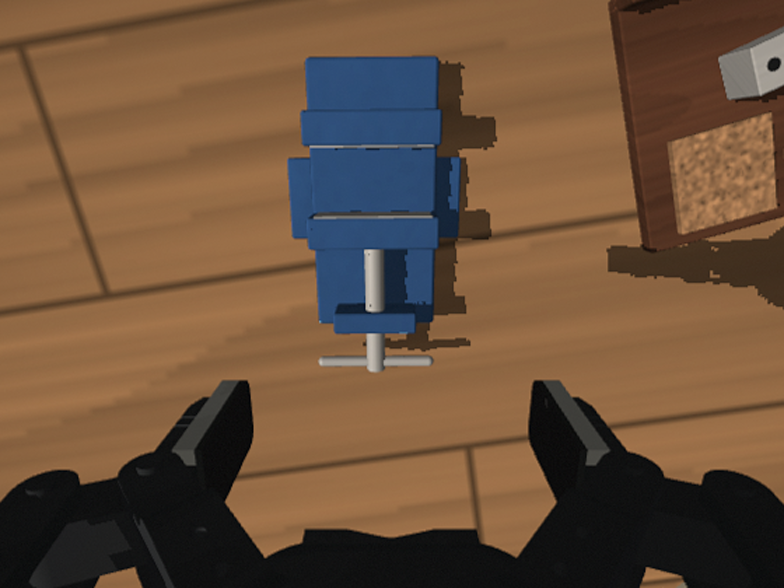

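```bash
python3 - <<'E'
from h import *
np.set_printoptions(precision=4,suppress=True)
W=lambda x,y,z:pt('w1',(x+.5)/1.4-.5,(y+.5)/1.4-.5,z)
P=np.array([W(*p,.05) for p in [(302,145),(441,146),(438,219),(308,219)]])
print(P.mean(0),P)
for i in range(4):
    e=P[(i+1)%4]-P[i];print(np.hypot(*e),np.degrees(np.arctan2(e[1],e[0])))
print('tin pad',np.mean([W(*p,.021) for p in [(668,140),(773,112),(777,204),(681,235)]],0))
E
```

```text
[0.5227 0.3038] [[0.5532 0.3443]
 [0.5388 0.2564]
 [0.4927 0.2641]
 [0.5063 0.3503]]
0.08915271445388175 -99.32841579776047
0.0467679074365701 170.40666863550518
0.08720329629750541 81.04237149064559
0.04736352494068476 -7.22910415255473
tin pad [0.4879 0.0561]
```

```bash
python3 -m handwheel '0.0162 0.031 0.006 0;0.0162 0.031 0.006 0;0.0162 0.031 0.006 0;0.0162 0.031 0.006 0;0.0162 0.031 0.006 0' >/dev/null
python3 -m handwheel '0.0162 0.031 0.006 0;0.0162 0.031 0.006 0;0.0162 0.031 0.006 0;0 0 0 -0.105;0 0 0 -0.105' >/dev/null
python3 -m handwheel '0 0 0 -0.105;0 0 0 -0.1;0 0 0 0;0 0 0 0' >/dev/null
python3 plan.py .5587,.0345,.042,14.8;python3 wr.py w2
```

```text
now [0.5586 0.0348 0.2013] th 14.6 w 0.0849 t 28.55 q6 1.25
.5587,.0345,.042,14.8 tot [0.     0.0003 0.1593] turn -0.0035 | rows 1 per [0.     0.0003 0.1593] turnrows 1
```

View pics/w2.png

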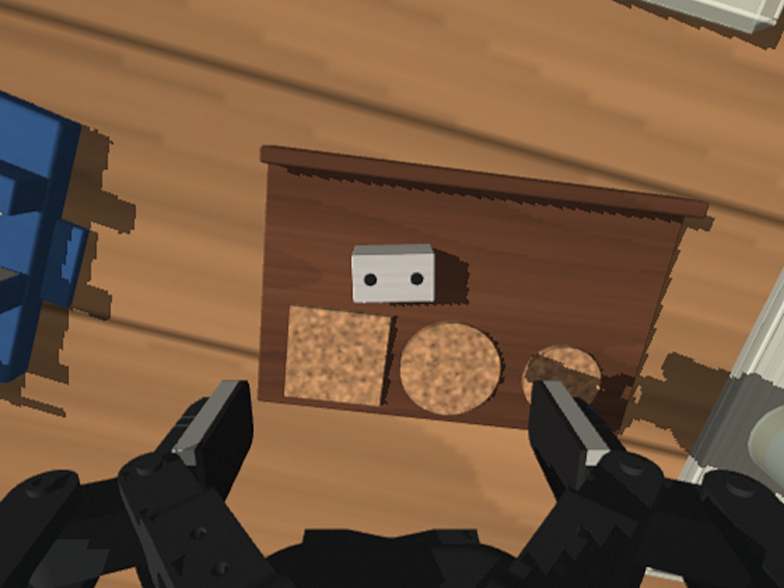

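Block lies square between the fingers, top corners about (352,255), (434,252), (435,301), (355,303). Descend most of the way.

```bash
python3 - <<'E'
from h import *
W=lambda x,y,z:pt('w2',(x+.5)/1.4-.5,(y+.5)/1.4-.5,z)
P=np.array([W(*p,.047) for p in [(352,255),(434,252),(435,301),(355,303)]]);print(P.mean(0))
E
python3 -m handwheel '0 0 0.03 0;0 0 0.035 0;0 0 0.035 0;0 0 0.03 0;0 0 0.015 0' >/dev/null
python3 -m handwheel '0 0 0.005 0;0 0 0 0;0 0 0 0' |sed -n 2,4p; python3 plan.py .5587,.0345,.042,14.8
```

```text
[0.55914302 0.03328694]
position: [0.5596, 0.0353, 0.052]
ee_rot: [0.0, 0.992, 0.128, 0.001]
contact_force: [0.4, 1.3, -0.3]
now [0.5596 0.0353 0.052 ] th 14.74 w 0.0851 t 29.2667 q6 1.25
.5587,.0345,.042,14.8 tot [-0.0011  0.0005  0.01  ] turn -0.0011 | rows 1 per [-0.0011  0.0005  0.01  ] turnrows 1
```

```bash
python3 -m handwheel '-0.0006 0.001 0.009 0;0 0 0 0;0 0 0 0' |sed -n 2,4p
python3 -m handwheel '0 0 0 0;0 0 0 0;0 0 0 0;0 0 0 0;0 0 0 0' 0.03 50
python3 -m handwheel '0 0 0 0;0 0 0 0' |sed -n 2,4p
```

```text
position: [0.5586, 0.0341, 0.0428]
ee_rot: [0.0, 0.992, 0.128, 0.0]
contact_force: [0.4, -0.4, 0.3]
clock: 29.93
position: [0.559, 0.0341, 0.043]
ee_rot: [0.0, 0.992, 0.129, 0.001]
contact_force: [-0.3, -0.3, 5.2]
width: 0.049
gripper_force: 53.8
position: [0.5591, 0.0341, 0.043]
ee_rot: [0.0, 0.992, 0.129, 0.001]
contact_force: [-0.3, -1.3, 5.9]
```

```bash
python3 -m handwheel '0 0 -0.015 0;0 0 -0.03 0;0 0 -0.03 0;0 0 -0.025 0;0 0 0 0' >/dev/null;python3 -m handwheel '0 0 0 0;0 0 0 0'|tail -2; python3 plan.py .5228,.3032,.14,-9
```

```text
width: 0.0487
gripper_force: 53.1
now [0.5569 0.0343 0.1405] th 14.77 w 0.0487 t 30.6833 q6 1.25
.5228,.3032,.14,-9 tot [ 0.0355 -0.2687  0.0005] turn 0.4148 | rows 7 per [ 0.0051 -0.0384  0.0001] turnrows 4
```

```bash
python3 -m handwheel '0.0025 -0.0187 0 0;0.005 -0.038 0 0;0.005 -0.038 0 0;0.005 -0.038 0 0;0.005 -0.038 0 0' >/dev/null
python3 -m handwheel '0.005 -0.038 0 0;0.005 -0.038 0 0;0.003 -0.022 0 0.06;0 0 0 0.115;0 0 0 0.12' >/dev/null
python3 -m handwheel '0 0 0 0.12;0 0 0 0;0 0 0 0;0 0 0 0' >/dev/null
python3 plan.py .5228,.3032,.052,-9
```

```text
now [0.5235 0.3026 0.1407] th -8.88 w 0.0487 t 31.85 q6 2.13
.5228,.3032,.052,-9 tot [-0.0008 -0.0005  0.0887] turn 0.0021 | rows 1 per [-0.0008 -0.0005  0.0887] turnrows 1
```

```bash
python3 -m handwheel '-0.0007 -0.0005 0.015 0;0 0 0.025 0;0 0 0.015 0;0 0 0 0;0 0 0 0' |sed -n 2,4p
python3 -m handwheel '0 0 0.015 0;0 0 0.01 0;0 0 0 0;0 0 0 0' |sed -n 2,4p; python3 plan.py .5228,.3032,.052,-9
```

```text
position: [0.5231, 0.3032, 0.0863]
ee_rot: [0.001, 0.997, -0.078, -0.001]
contact_force: [0.9, 0.9, -2.9]
position: [0.5235, 0.3036, 0.0624]
ee_rot: [0.0, 0.997, -0.078, -0.0]
contact_force: [-0.1, -0.3, -3.2]
now [0.5235 0.3036 0.0624] th -8.99 w 0.0485 t 32.6 q6 2.14
.5228,.3032,.052,-9 tot [-0.0007  0.0005  0.0104] turn 0.0001 | rows 1 per [-0.0007  0.0005  0.0104] turnrows 1
```

```bash
python3 -m handwheel '0 0 0.004 0;0 0 0 0;0 0 0 0' |sed -n 2,4p;python3 -m handwheel '0 0 0.002 0;0 0 0 0;0 0 0 0' |sed -n 2,4p
```

```text
position: [0.5238, 0.3038, 0.0586]
ee_rot: [-0.0, 0.997, -0.078, 0.0]
contact_force: [0.2, 0.4, -3.2]
position: [0.5236, 0.3037, 0.0563]
ee_rot: [0.0, 0.997, -0.078, -0.0]
contact_force: [-0.6, -1.0, -3.5]
```

```bash
for i in 1; do python3 -m handwheel '0 0 0.003 0;0 0 0 0;0 0 0 0' |sed -n 2,4p; done;python3 -m handwheel '0 0 0.0015 0;0 0 0 0;0 0 0 0' |sed -n 2,4p;python3 -m handwheel '0 0 0.0015 0;0 0 0 0;0 0 0 0' |sed -n 2,4p;python3 -m handwheel '0 0 0.001 0;0 0 0 0;0 0 0 0' |sed -n 2,4p
```

```text
position: [0.5235, 0.3036, 0.053]
ee_rot: [0.0, 0.997, -0.079, -0.0]
contact_force: [-0.8, -0.3, -3.7]
position: [0.5236, 0.3036, 0.0516]
ee_rot: [0.0, 0.997, -0.079, -0.0]
contact_force: [-0.3, 0.3, -4.0]
position: [0.5236, 0.3037, 0.0502]
ee_rot: [0.0, 0.997, -0.079, -0.0]
contact_force: [-1.2, -0.0, -3.8]
position: [0.5237, 0.3037, 0.05]
ee_rot: [-0.0, 0.997, -0.079, 0.0]
contact_force: [-2.5, -1.3, 3.8]
```

```bash
python3 -m handwheel '0 0 0 0;0 0 0 0;0 0 0 0;0 0 0 0' 0.085|tail -2; python3 -m handwheel '0 0 -0.01 0;0 0 -0.03 0;0 0 -0.035 0;0 0 -0.035 0;0 0 -0.035 0'>/dev/null;python3 -m handwheel '0 0 0 0;0 0 0 0'>/dev/null;python3 wr.py w3
python3 plan.py .4192,-.297,.2,.6
```

```text
width: 0.0849
gripper_force: 0.0
now [0.5239 0.3038 0.1956] th -9.01 w 0.0852 t 35.0667 q6 2.14
.4192,-.297,.2,.6 tot [-0.0093  0.6098 -0.0044] turn -0.1677 | rows 16 per [-0.0006  0.0381 -0.0003] turnrows 2
```

View pics/w3.png

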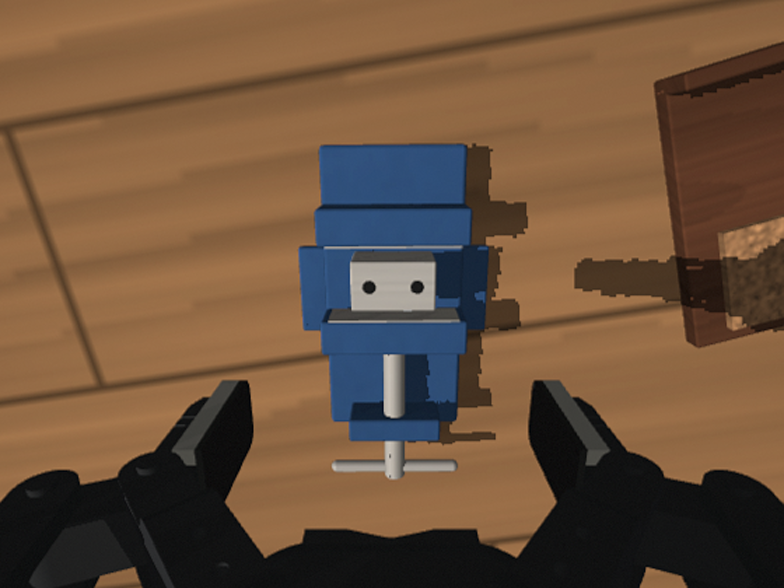

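Block lies flat and square in the channel, top at about (393,287), centred along the jaws. Back to the tin.

```bash
python3 - <<'E'
from h import *
W=lambda x,y,z:pt('w3',(x+.5)/1.4-.5,(y+.5)/1.4-.5,z)
c=np.mean([W(*p,.054) for p in [(351,263),(435,263),(435,311),(351,311)]],0)
d=c-[.5228,.3032];a=np.radians(-9);print('block in vice',d@[np.cos(a),np.sin(a)],d@[-np.sin(a),np.cos(a)])
E
python3 -m handwheel '-0.0006 0.0381 0 0;-0.0006 0.0381 0 0;-0.0006 0.0381 0 0;-0.0006 0.0381 0 0;-0.0006 0.0381 0 0' >/dev/null
python3 -m handwheel '-0.0006 0.0381 0 0;-0.0006 0.0381 0 0;-0.0006 0.0381 0 0;-0.0006 0.0381 0 0;-0.0006 0.0381 0 0' >/dev/null
python3 -m handwheel '-0.0006 0.0381 0 0;-0.0006 0.0381 0 0;-0.0006 0.0381 0 0;-0.0006 0.0381 0 0;-0.0006 0.0381 0 0' >/dev/null
python3 -m handwheel '-0.0006 0.0381 0 0;0 0 0 -0.085;0 0 0 -0.083;0 0 0 0;0 0 0 0' >/dev/null
python3 plan.py .4192,-.297,.082,.6
```

```text
block in vice 0.00023649441452767628 0.0010563269550969855
now [ 0.4179 -0.2963  0.1929] th 0.47 w 0.0851 t 36.7333 q6 0.81
.4192,-.297,.082,.6 tot [0.0013 0.0007 0.1109] turn -0.0022 | rows 1 per [0.0013 0.0007 0.1109] turnrows 1
```

```bash
python3 -m handwheel '0.001 0.0007 0.02 0;0 0 0.03 0;0 0 0.03 0;0 0 0.02 0;0 0 0.01 0' >/dev/null
python3 -m handwheel '0 0 0 0;0 0 0 0' |sed -n 2,4p
python3 -m handwheel '0 0 0 0;0 0 0 0;0 0 0 0;0 0 0 0;0 0 0 0' 0.04 45
python3 -m handwheel '0 0 -0.02 0;0 0 -0.03 0;0 0 -0.03 0;0 0 -0.035 0;0 0 0 0' >/dev/null;python3 -m handwheel '0 0 0 0;0 0 0 0'|tail -2
python3 plan.py .4874,.0563,.2,97.1 
```

```text
position: [0.42, -0.2973, 0.0843]
ee_rot: [-0.0, 1.0, 0.005, -0.0]
contact_force: [-0.5, -0.3, 0.9]
clock: 37.73
position: [0.4206, -0.2979, 0.0859]
ee_rot: [0.001, 1.0, 0.005, 0.001]
contact_force: [0.1, 2.3, 5.6]
width: 0.0556
gripper_force: 47.2
width: 0.0557
gripper_force: 49.0
now [ 0.4191 -0.297   0.1988] th 0.61 w 0.0557 t 38.3167 q6 0.81
.4874,.0563,.2,97.1 tot [ 0.072  -0.3526 -0.0012] turn -1.6841 | rows 9 per [ 0.008  -0.0392 -0.0001] turnrows 15
```

```bash
python3 -m handwheel '0.004 -0.0196 0 0;0.0075 -0.0365 0 0;0.008 -0.039 0 0;0.008 -0.039 0 0;0.008 -0.039 0 0' >/dev/null
python3 -m handwheel '0.008 -0.039 0 0;0.008 -0.039 0 0;0.008 -0.039 0 0;0.008 -0.039 0 0;0.0045 -0.0235 0 -0.06' >/dev/null
python3 -m handwheel '0 0 0 -0.12;0 0 0 -0.12;0 0 0 -0.12;0 0 0 -0.12;0 0 0 -0.12' >/dev/null
python3 -m handwheel '0 0 0 -0.12;0 0 0 -0.12;0 0 0 -0.12;0 0 0 -0.12;0 0 0 -0.12' >/dev/null
python3 -m handwheel '0 0 0 -0.12;0 0 0 -0.12;0 0 0 -0.12;0 0 0 -0.064;0 0 0 0' >/dev/null
python3 -m handwheel '0 0 0.02 0;0 0 0.03 0;0 0 0.02 0;0 0 0 0;0 0 0 0' |tail -2
python3 plan.py .4874,.0563,.104,97.1
```

```text
width: 0.0553
gripper_force: 49.1
now [0.4864 0.0558 0.1277] th 97.03 w 0.0553 t 40.8167 q6 -0.15
.4874,.0563,.104,97.1 tot [0.0004 0.001  0.0237] turn -0.0012 | rows 1 per [0.0004 0.001  0.0237] turnrows 1
```

```bash
python3 -m handwheel '0 0 0.012 0;0 0 0.01 0;0 0 0 0;0 0 0 0'|sed -n 2,4p; python3 -m handwheel '0 0 0.0015 0;0 0 0 0;0 0 0 0'|sed -n 2,4p;python3 -m handwheel '0 0 0.0015 0;0 0 0 0;0 0 0 0'|sed -n 2,4p
```

```text
position: [0.4885, 0.0557, 0.1081]
ee_rot: [0.0, 0.662, 0.749, 0.0]
contact_force: [0.0, 0.4, -1.6]
position: [0.4884, 0.0558, 0.1065]
ee_rot: [0.001, 0.662, 0.75, 0.0]
contact_force: [-0.3, 0.3, -2.5]
position: [0.4879, 0.0558, 0.1043]
ee_rot: [0.0, 0.662, 0.75, -0.0]
contact_force: [0.3, -0.7, -2.0]
```

```bash
python3 -m handwheel '0 0 0.0015 0;0 0 0 0;0 0 0 0'|sed -n 2,4p; python3 -m handwheel '0 0 0.0015 0;0 0 0 0;0 0 0 0'|sed -n 2,4p;python3 -m handwheel '0 0 0.001 0;0 0 0 0;0 0 0 0'|sed -n 2,4p
```

```text
position: [0.4879, 0.0558, 0.1026]
ee_rot: [-0.0, 0.662, 0.75, -0.0]
contact_force: [0.3, 0.8, -2.0]
position: [0.4881, 0.0557, 0.1019]
ee_rot: [0.0, 0.662, 0.75, 0.0]
contact_force: [-1.9, -0.3, 5.6]
position: [0.4881, 0.0556, 0.1019]
ee_rot: [0.001, 0.662, 0.75, 0.0]
contact_force: [-4.3, -0.8, 12.5]
```

```bash
python3 -m handwheel '0 0 0 0;0 0 0 0;0 0 0 0;0 0 0 0' 0.085|tail -2; python3 -m handwheel '0 0 -0.02 0;0 0 -0.03 0;0 0 -0.03 0;0 0 -0.02 0;0 0 0 0'>/dev/null;python3 -m handwheel '0 0 0 0'>/dev/null
python3 plan.py .5034,-.2973,.2,0.6
```

```text
width: 0.0852
gripper_force: 0.0
now [0.4886 0.0558 0.2011] th 97.11 w 0.085 t 43.2333 q6 -0.15
.5034,-.2973,.2,0.6 tot [-0.3522 -0.029   0.0011] turn 1.6844 | rows 9 per [-0.0391 -0.0032  0.0001] turnrows 15
```

```bash
python3 -m handwheel '-0.0391 -0.0032 0 0;-0.0391 -0.0032 0 0;-0.0391 -0.0032 0 0;-0.0391 -0.0032 0 0;-0.0391 -0.0032 0 0' >/dev/null
python3 -m handwheel '-0.0391 -0.0032 0 0;-0.0391 -0.0032 0 0;-0.0391 -0.0032 0 0;-0.0391 -0.0032 0 0;0 0 0 0.064' >/dev/null
python3 -m handwheel '0 0 0 0.12;0 0 0 0.12;0 0 0 0.12;0 0 0 0.12;0 0 0 0.12' >/dev/null
python3 -m handwheel '0 0 0 0.12;0 0 0 0.12;0 0 0 0.12;0 0 0 0.12;0 0 0 0.12' >/dev/null
python3 -m handwheel '0 0 0 0.12;0 0 0 0.12;0 0 0 0.12;0 0 0 0.06;0 0 0 0' >/dev/null
python3 -m handwheel '0 0 0.02 0;0 0 0.03 0;0 0 0.02 0;0 0 0 0;0 0 0 0' |tail -2
python3 plan.py .5034,-.2973,.083,0.6
```

```text
width: 0.0849
gripper_force: 0.0
now [ 0.5019 -0.2962  0.1285] th 0.68 w 0.0849 t 45.7333 q6 0.91
.5034,-.2973,.083,0.6 tot [0.0015 0.0011 0.0455] turn 0.0014 | rows 1 per [0.0015 0.0011 0.0455] turnrows 1
```

```bash
python3 -m handwheel '0.0008 0.0004 0.02 0;0 0 0.017 0;0 0 0.007 0;0 0 0 0;0 0 0 0' |sed -n 2,4p
python3 -m handwheel '0 0 0 0;0 0 0 0;0 0 0 0;0 0 0 0;0 0 0 0' 0.04 45
python3 -m handwheel '0 0 -0.02 0;0 0 -0.03 0;0 0 -0.03 0;0 0 -0.035 0;0 0 0 0' >/dev/null;python3 -m handwheel '0 0 0 0;0 0 0 0'|tail -2
python3 plan.py .4983,-.0228,.2,97.1 
```

```text
position: [0.5043, -0.2978, 0.0872]
ee_rot: [0.0, 1.0, 0.006, 0.001]
contact_force: [0.5, 0.2, 0.1]
clock: 46.57
position: [0.5045, -0.2975, 0.0879]
ee_rot: [0.001, 1.0, 0.005, 0.001]
contact_force: [-0.4, 2.2, 6.4]
width: 0.0605
gripper_force: 48.3
width: 0.0609
gripper_force: 50.8
now [ 0.5029 -0.2968  0.2004] th 0.62 w 0.0609 t 47.15 q6 0.91
.4983,-.0228,.2,97.1 tot [-0.0016 -0.2741  0.0004] turn -1.6839 | rows 7 per [-0.0002 -0.0392  0.0001] turnrows 15
```

```bash
python3 -m handwheel '0 -0.02 0 0;0 -0.036 0 0;0 -0.038 0 0;0 -0.038 0 0;0 -0.038 0 0' >/dev/null
python3 -m handwheel '0 -0.038 0 0;0 -0.038 0 0;-0.0016 -0.028 0 -0.06;0 0 0 -0.12;0 0 0 -0.12' >/dev/null
python3 -m handwheel '0 0 0 -0.12;0 0 0 -0.12;0 0 0 -0.12;0 0 0 -0.12;0 0 0 -0.12' >/dev/null
python3 -m handwheel '0 0 0 -0.12;0 0 0 -0.12;0 0 0 -0.12;0 0 0 -0.12;0 0 0 -0.12' >/dev/null
python3 -m handwheel '0 0 0 -0.12;0 0 0 -0.064;0 0 0 0' >/dev/null
python3 -m handwheel '0 0 0.02 0;0 0 0.03 0;0 0 0.02 0;0 0 0 0;0 0 0 0' |tail -2
python3 plan.py .4983,-.0228,.106,97.1
```

```text
width: 0.0609
gripper_force: 51.0
now [ 0.4976 -0.0231  0.1296] th 97.04 w 0.0609 t 49.4833 q6 -0.31
.4983,-.0228,.106,97.1 tot [0.0002 0.0008 0.0236] turn -0.0011 | rows 1 per [0.0002 0.0008 0.0236] turnrows 1
```

```bash
python3 -m handwheel '0 0 0.012 0;0 0 0.009 0;0 0 0 0;0 0 0 0'|sed -n 2,4p; python3 -m handwheel '0 0 0.0015 0;0 0 0 0;0 0 0 0'|sed -n 2,4p;python3 -m handwheel '0 0 0.0015 0;0 0 0 0;0 0 0 0'|sed -n 2,4p
```

```text
position: [0.4991, -0.0234, 0.1106]
ee_rot: [-0.0, 0.662, 0.749, -0.0]
contact_force: [-0.3, 0.4, -3.3]
position: [0.4995, -0.0235, 0.1093]
ee_rot: [0.0, 0.662, 0.75, 0.0]
contact_force: [-0.5, -0.3, -3.7]
position: [0.4991, -0.0234, 0.1073]
ee_rot: [0.0, 0.662, 0.75, -0.0]
contact_force: [-0.4, 0.7, -3.6]
```

```bash
python3 -m handwheel '0 0 0.0015 0;0 0 0 0;0 0 0 0'|sed -n 2,4p;python3 -m handwheel '0 0 0.0015 0;0 0 0 0;0 0 0 0'|sed -n 2,4p;python3 -m handwheel '0 0 0.001 0;0 0 0 0;0 0 0 0'|sed -n 2,4p
```

```text
position: [0.499, -0.0234, 0.1057]
ee_rot: [-0.0, 0.662, 0.75, -0.0]
contact_force: [0.2, 0.5, -3.5]
position: [0.4991, -0.0234, 0.1042]
ee_rot: [-0.0, 0.662, 0.75, -0.0]
contact_force: [-0.1, 0.6, -3.5]
position: [0.4992, -0.0235, 0.104]
ee_rot: [0.0, 0.662, 0.75, 0.0]
contact_force: [-2.4, -1.1, 3.7]
```

```bash
python3 -m handwheel '0 0 0 0;0 0 0 0;0 0 0 0;0 0 0 0' 0.085|tail -2; python3 -m handwheel '0 0 -0.02 0;0 0 -0.03 0;0 0 -0.03 0;0 0 -0.02 0;0 0 0 0'>/dev/null;python3 -m handwheel '0 0 0 0'>/dev/null
python3 plan.py .5885,-.2969,.2,0.6
```

```text
width: 0.0853
gripper_force: 0.0
now [ 0.4999 -0.0235  0.2043] th 97.11 w 0.085 t 51.9 q6 -0.31
.5885,-.2969,.2,0.6 tot [-0.2823  0.0541  0.0043] turn 1.6844 | rows 8 per [-0.0353  0.0068  0.0005] turnrows 15
```

```bash
python3 -m handwheel '-0.0353 0.0068 0 0;-0.0353 0.0068 0 0;-0.0353 0.0068 0 0;-0.0353 0.0068 0 0;-0.0353 0.0068 0 0' >/dev/null
python3 -m handwheel '-0.0353 0.0068 0 0;-0.0353 0.0068 0 0;-0.0353 0.0068 0 0;0 0 0 0.12;0 0 0 0.12' >/dev/null
python3 -m handwheel '0 0 0 0.12;0 0 0 0.12;0 0 0 0.12;0 0 0 0.12;0 0 0 0.12' >/dev/null
python3 -m handwheel '0 0 0 0.12;0 0 0 0.12;0 0 0 0.12;0 0 0 0.12;0 0 0 0.12' >/dev/null
python3 -m handwheel '0 0 0 0.12;0 0 0 0.12;0 0 0 0;0 0 0 0' >/dev/null
python3 -m handwheel '0 0 0.03 0;0 0 0.03 0;0 0 0.02 0;0 0 0 0;0 0 0 0' |tail -2
python3 plan.py .5885,-.2969,.082,0.6
```

```text
width: 0.085
gripper_force: 0.0
now [ 0.5872 -0.2964  0.1217] th 0.94 w 0.085 t 54.3167 q6 0.98
.5885,-.2969,.082,0.6 tot [0.0013 0.0005 0.0397] turn 0.006 | rows 1 per [0.0013 0.0005 0.0397] turnrows 1
```

```bash
python3 -m handwheel '0 0 0.02 0;0 0 0.014 0;0 0 0.007 0;0 0 0 0;0 0 0 0' |sed -n 2,4p
python3 -m handwheel '0 0 0 0;0 0 0 0;0 0 0 0;0 0 0 0;0 0 0 0' 0.03 40
python3 -m handwheel '0 0 0 0;0 0 0 0' |tail -2
python3 -m handwheel '0 0 -0.02 0;0 0 -0.03 0;0 0 -0.03 0;0 0 -0.035 0;0 0 0 0' >/dev/null;python3 -m handwheel '0 0 0 0;0 0 0 0'|tail -2
python3 plan.py .509,-.102,.2,97.1 
```

```text
position: [0.5887, -0.2973, 0.0834]
ee_rot: [0.001, 1.0, 0.008, 0.001]
contact_force: [-0.1, -0.3, 0.7]
clock: 55.15
position: [0.5886, -0.2971, 0.0835]
ee_rot: [0.001, 1.0, 0.007, 0.001]
contact_force: [-1.2, 0.9, 4.8]
width: 0.0469
gripper_force: 41.4
width: 0.0472
gripper_force: 41.4
width: 0.0472
gripper_force: 42.0
now [ 0.5872 -0.2964  0.1961] th 0.85 w 0.0472 t 55.9 q6 0.98
.509,-.102,.2,97.1 tot [-0.0753 -0.1956 -0.0039] turn -1.6799 | rows 6 per [-0.0126 -0.0326 -0.0006] turnrows 14
```

```bash
python3 -m handwheel '-0.0065 -0.017 0 0;-0.0125 -0.0325 0 0;-0.0125 -0.0325 0 0;-0.0125 -0.0325 0 0;-0.0125 -0.0325 0 0' >/dev/null
python3 -m handwheel '-0.0125 -0.0325 0 0;-0.0063 -0.0161 0 -0.06;0 0 0 -0.12;0 0 0 -0.12;0 0 0 -0.12' >/dev/null
python3 -m handwheel '0 0 0 -0.12;0 0 0 -0.12;0 0 0 -0.12;0 0 0 -0.12;0 0 0 -0.12' >/dev/null
python3 -m handwheel '0 0 0 -0.12;0 0 0 -0.12;0 0 0 -0.12;0 0 0 -0.12;0 0 0 -0.12' >/dev/null
python3 -m handwheel '0 0 0 -0.06;0 0 0 0;0 0 0 0' >/dev/null
python3 -m handwheel '0 0 0.02 0;0 0 0.03 0;0 0 0.02 0;0 0 0 0;0 0 0 0' |tail -2
python3 plan.py .509,-.102,.103,97.1
```

```text
width: 0.0471
gripper_force: 42.1
now [ 0.5088 -0.1021  0.126 ] th 97.05 w 0.0471 t 58.2333 q6 -0.46
.509,-.102,.103,97.1 tot [0.0001 0.0002 0.023 ] turn -0.0009 | rows 1 per [0.0001 0.0002 0.023 ] turnrows 1
```

```bash
python3 -m handwheel '0 0 0.012 0;0 0 0.009 0;0 0 0 0;0 0 0 0'|sed -n 2,4p; python3 -m handwheel '0 -0.001 0.002 0;0 0 0 0;0 0 0 0'|sed -n 2,4p;python3 -m handwheel '0 0 0.002 0;0 0 0 0;0 0 0 0'|sed -n 2,4p;python3 -m handwheel '0 0 0.0015 0;0 0 0 0;0 0 0 0'|sed -n 2,4p
```

```text
position: [0.51, -0.1025, 0.1067]
ee_rot: [0.0, 0.662, 0.749, -0.0]
contact_force: [-0.9, -0.8, -1.7]
position: [0.5091, -0.1026, 0.1048]
ee_rot: [0.0, 0.662, 0.75, 0.0]
contact_force: [0.1, 0.7, -2.4]
position: [0.5088, -0.1026, 0.1023]
ee_rot: [-0.0, 0.662, 0.75, -0.0]
contact_force: [0.2, -0.1, -2.4]
position: [0.5088, -0.1025, 0.1007]
ee_rot: [-0.0, 0.662, 0.75, -0.0]
contact_force: [-0.2, -0.5, -1.7]
```

```bash
python3 -m handwheel '0 0 0.001 0;0 0 0 0;0 0 0 0'|sed -n 2,4p;python3 -m handwheel '0 0 0.001 0;0 0 0 0;0 0 0 0'|sed -n 2,4p;python3 -m handwheel '0 0 0.001 0;0 0 0 0;0 0 0 0'|sed -n 2,4p
```

```text
position: [0.5088, -0.1026, 0.0997]
ee_rot: [-0.0, 0.662, 0.75, -0.0]
contact_force: [-0.7, -0.0, -2.5]
position: [0.5089, -0.1027, 0.0995]
ee_rot: [0.0, 0.662, 0.75, -0.0]
contact_force: [-1.8, 0.5, 4.7]
position: [0.5089, -0.1027, 0.0995]
ee_rot: [0.001, 0.662, 0.75, 0.0]
contact_force: [-4.2, 1.2, 11.9]
```

Release, rise, move aside toward the robot's right and look.

```bash
python3 -m handwheel '0 0 0 0;0 0 0 0;0 0 0 0;0 0 0 0' 0.085|tail -2; python3 -m handwheel '0 0 -0.02 0;0 0 -0.03 0;0 0 -0.03 0;0 0 -0.02 0;0 0 0 0'>/dev/null
python3 -m handwheel '-0.035 0 0 0;-0.035 0 0 0;-0.035 0 0 0;-0.035 0 0 0;-0.035 0 0 0'>/dev/null
python3 -m handwheel '-0.035 0 0 0;-0.01 0 0 0;0 0 0 0;0 0 0 0'|head -2
python3 - <<'E'
from rig import optics
import cv2
i=optics.get_image('top')['img'][:,:,::-1]
cv2.imwrite('pics/top3.png',cv2.resize(i[160:265,240:380],None,fx=5.6,fy=5.6,interpolation=cv2.INTER_CUBIC))
E
```

```text
width: 0.0847
gripper_force: 0.0
clock: 61.57
position: [0.5354, -0.3204, 0.1964]
```

View pics/top3.png

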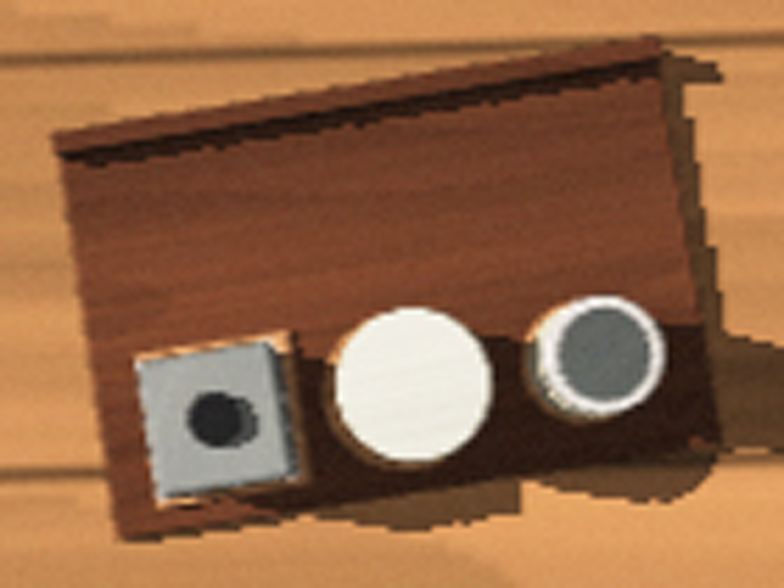

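All three stand upright and centred: tin cap at (215,419), jar lid at (413,385), can top at (604,355), each within about 2 mm of its pad's centre.

```bash
python3 -c "
from rig import ticket
print(ticket.sign_off())"
```

```text
the job is handed in; nothing more can be done
None
```

The job is handed in, though the sign-off reported no verdict: by my camera measurements the block lies flat in the vice within about 1 mm of centre, and jar, tin and can stand upright within about 2 mm of their pad centres, finished at about 62 s.

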